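# Tip the tap handle out of its mould and fit it on the stop valve

## Robot

A 7-joint arm with a two-finger parallel gripper is mounted at the origin on the work surface. World frame = base frame: x ahead of the robot, y to its left, z up, the work surface at z = 0. Lengths are in m, angles in rad, forces in N, time in s.
With the tool pointing down it reaches from about 0.4 to 0.875 m from the base axis. Payload 19.3 kg.
Tool frame: the origin (TCP) lies between the finger pads; the fingertips stand 17 mm ahead of it and the grasp point (between the pads) lies 2 mm behind it; z points along the fingers, x is the direction in which the jaws open and shut, and the axes are right-handed (so a half turn about z gives the same grasp; the last joint's range is limited). The gripper opens to 85 mm and grips with 20 to 120 N. Pads are 22 mm wide; open, the fingers measure 114 mm over their backs; the gripper's body (76 mm by 85 mm) begins 54 mm behind the grasp point. The pads swing forward as they close: fully open they stand 13 mm farther back than shut.
Start: joints at [1.046, 0.521, -0.036, 1.599, 0.021, 1.021, -0.113], TCP at [0.275, -0.561, 0.248] pointing down, gripper open.
Joint ranges: [-2.91, 2.91], [-0.3, 2.13], [-1.5, 1.42], [0.17, 2.43], [-1.26, 4.41], [0.16, 1.93], [-2.52, 2.52]. Speed limits (rad/s): [1.89, 1.89, 2.39, 2.39, 3.01, 3.01, 3.01].

## Interface

Orientations are given as [roll, pitch, yaw] about the fixed x, y, z axes, in that order (R = Rz(yaw) Ry(pitch) Rx(roll)).
In Python, from workcell import bot gives the robot as it stands. The module is installed in compiled form; this text tells all that it offers.
- The arm moves only by the tool arm_command, never from a script. Its argument "targets" is a list of rows, each a list of 6 numbers: the shift along the tool's x, y, z in mm, then the turn, a rotation vector about the tool's x, y, z in degrees. In form: [[x, y, z, wx, wy, wz], ...]. A call has 1 to 8 rows; each row shifts and turns the pose as measured when the row begins, along the tool's axes as they then stand; what a row does not reach is not made up. A row lasts 1/10 s, in which the tool goes at most 50 mm and 8.59 degrees, less where a joint would pass 70% of its speed; a pose out of reach is approached as far as the arm can. A call is refused whole if a number of a shift passes 50 or a number of a turn 8.59, either way. A call with a gripper value outside its range is refused whole. "grip" is the opening in per cent of the stroke, from 0 (shut) to 100 (fully open), set as the call begins (left out, the last holds). The fingers move at their own pace and stop on an object; "grip_force" is the grip in N (left out, the last holds). Time passes only in rows, so rows that do not move let the fingers close. It gives the time, the measured TCP pose, the force and the opening at its end, in the units of the state.
- bot.observe(): the state, without advancing time (a new reading comes with each control period).
- bot.grab_frame(name): name is "side" or "top"; returns a dict with "color" (400x640x3 uint8, red, green, blue), "depth" (400x640 float32, m along the optical axis (not along the pixel's ray), 0 where there is no reading), "fov_y" (degrees; the focal length in pixels is half the picture's height over the tangent of half this angle, whatever the lens; pixels are square), "cx", "cy" (the principal point, pixels), "R" (3x3) and "t" (3): a world point X has camera coordinates R X + t. Camera axes: x right, y down, z forward; pixel columns grow to the right and rows downward; lengths in m; the calibration is good to about 2 mm. A picture is of the moment at which its call begins.
- bot.job_done(): hands the job in, once; it reports no verdict.
The state is a dict: "clock": time; "qpos": joint angles; "qd": joint speeds; "joint_efforts": joint torques, N m; "position": TCP position; "tool_rot": TCP orientation; "force": force on the tool from outside, world axes, zero at the start; "moment": the same for the moment, N m; "grip_width": finger opening in m.
Only numpy, scipy, OpenCV 4.12 (cv2) and the standard library are available. Lean on these libraries where they do the work, as an engineer would, in place of code of your own. Each camera call takes 0.05 s, during which the arm holds its last target. There are 200 camera calls.

## Task

The steel crossbar handle lies flush in its moulded cavity in the top of the blue shelf insert: press its end over the deep well down until the other end tips up out of the cavity and stays propped, and let go of it. Then lift the handle out and fit its square hole onto the bare square stem of the stop valve, fully down and level, and leave it there. Do not drop the handle on the cupboard floor, knock over the pepper jar or shove the scouring pad dish about.

Things in the scene. Friction and masses are not known exactly. Their poses are not given: they have to be found in the camera images.
- handle_center (a point): Centre of the loose steel crossbar handle, half-way up, on its hole's axis; also its centre of mass. Flat symmetric casting, 170 mm long (own y), 26 mm thick (own z), 0.22 to 0.37 kg: hub 40 mm wide (x) by 44 mm long (y), 18 mm square through hole along z with sides along x and y, and two straight arms 26 mm wide (x). Starts level in the cavity, y along the cavity's y, top 1 mm below deck.
- handle_arm (a point): Point on the mid-line of the handle's +y arm, half-way through its thickness, 66 mm from the handle's centre along its +y, same axes. This arm lies in the close-fitting seat at the start and is the one that rises when the handle is tipped. Once tipped it is clear of the deck and can be gripped across its 26 mm width (x); the arm ends 19 mm farther out.
- cavity (a point): Fixed point of the blue shelf insert (240 mm along x, 280 mm along y), level with its flat top (deck, 110 mm above the floor), over the middle of the handle as it lies in the cavity. z up, y along the cavity. For y from -3.5 to +87 mm the cavity is a seat 27 mm deep with about 2 mm play round hub and arm. The seat's edge at y = -3.5 mm is the pivot. Dish and jar are on the deck's +x half.
- well (a point): Fixed point at deck height over the deep well, 68 mm from the cavity point along its -y; same axes. Well: 64 mm wide (x), 74 mm deep, from 64 mm on the +y side to 37 mm on the -y side of this point. The handle's -y arm hangs here unsupported, its end 17 mm past this point. Pressed lightly (under 3 N) about 30 mm down here the handle tips past balance (at 36 mm it bottoms), then stays sloping 25 to 40 degrees, slid up to 20 mm to -y.
- stem_seat (a point): Centre of the fixed brass stop valve's flat round seat (radius 20 mm), 80 mm above the floor, on the axis of the upright 14 mm square stem, whose sides lie along this point's x and y. The handle is home when level on the seat, its centre 13 mm above this point; any of the four quarter turns will do. Below the seat the valve is under 26 mm in radius; pipe stubs reach 55 mm along +y and -y at 32 mm height.
- stem_top (a point): Top of the stop valve's square stem, 32 mm above the seat's centre; same axes. The stem is full width (14 mm) for 24 mm above the seat, then steps in to 11 and 7 mm.
- jar: Glass pepper jar with a dark twist cap, 48 mm in diameter and 85 mm tall, standing loose on the rear of the deck; origin at the centre of its underside, z up. Not to be knocked over.
- dish: Round steel scouring pad dish, 90 mm in diameter and 22 mm tall, loose on the rear of the deck; origin at the centre of its underside. To be left where it is.
Things that resemble listed ones, but are neither listed nor needed, are in the scene too. Leave any orange, pink or red look-alike of the part that bears handle_center alone.

How it is judged:
On the way:
1. the handle stays tipped up in the cavity by itself, sloping more than 17 degrees, its centre still over the cavity, with the gripper not touching it (angle between handle_center's own z axis and vertical between 0.3 and 0.9 rad and distance between handle_center and cavity below 0.05 m and contact force between each of the arm, the fingers and handle below 0.1 N and linear speed of handle below 0.03 m/s), for 0.2 s.
At the end, for the whole second after the job is handed in: The handle is on the valve's square stem, its centre within 7 mm of the stem's axis and at most 18 mm above the seat (13 mm when fully home), level within 6 degrees and at rest (horizontal distance between handle_center and stem_seat below 0.007 m and z of handle_center in the frame of stem_seat between 0.008 and 0.018 m and angle between the z axis of handle_center and the z axis of stem_seat, either way round below 0.1 rad and linear speed of handle below 0.02 m/s); the robot touches nothing.
It fails at once if the handle falls to the cupboard floor (height (world z) of handle_center below 0.045 m).
It fails at once if the pepper jar is knocked over (angle between jar's own z axis and vertical above 0.6 rad).
It fails at once if the scouring pad dish is shoved more than 40 mm (distance of dish from where it was at the start of the episode above 0.04 m).
It also fails if it takes over 54 s, if anything falls off the work surface, if the arm or the gripper's body presses on something with over 40 N, if the wrist force passes 120 N, or if a joint passes its speed limit or range.

## Working session

There is one attempt and no reset: what is moved stays moved. The work goes in short steps, Python scripts to look and compute and a tool call to move; the robot and the scene stay as the last step left them, time stands still between calls to the robot, and variables do not carry over. Pictures are saved under pics/ and viewed, about 8 in all and at most 12, crops included, and the job is handed in when it is done.

Besides the shell and the picture viewer there is one more tool, called after "Call:" as name(argument=value, ...), one argument or row to a line, values as JSON. arm_command: Moves the arm, as the interface text tells. Its arguments: {"type":"object","properties":{"targets":{"type":"array"},"grip":{"type":"number"},"grip_force":{"type":"number"}},"required":["targets"]}

```bash
mkdir -p pics
cat > h.py <<'E'
import numpy as np, cv2
from workcell import bot
from scipy.spatial.transform import Rotation as Rn
def grab(n,save=None):
    f=bot.grab_frame(n); np.savez('last_'+n+'.npz',**f)
    if save: cv2.imwrite('pics/'+save,f['color'][:,:,::-1])
    return f
def load(n): return dict(np.load('last_'+n+'.npz'))
def foc(f): return f['color'].shape[0]/2/np.tan(np.radians(float(f['fov_y']))/2)
def pt(f,u,v,z=None):
    """world point; at height z if given else by depth"""
    F=foc(f); d=np.array([(u-f['cx'])/F,(v-f['cy'])/F,1.])
    o=-f['R'].T@f['t']; w=f['R'].T@d
    if z is None: s=float(np.median(f['depth'][v-1:v+2,u-1:u+2]))
    else: s=(z-o[2])/w[2]
    return o+s*w
def px(f,X):
    c=f['R']@np.asarray(X)+f['t']; return c[:2]/c[2]*foc(f)+[f['cx'],f['cy']]
def cloud(f):
    F=foc(f);h,w=f['depth'].shape;u,v=np.meshgrid(np.arange(w),np.arange(h))
    d=np.stack([(u-f['cx'])/F,(v-f['cy'])/F,np.ones((h,w))],-1)*f['depth'][...,None]
    return (d-f['t'])@f['R']
def crop(f,u0,v0,u1,v1,k,name):
    cv2.imwrite('pics/'+name,cv2.resize(f['color'][v0:v1,u0:u1,::-1],None,fx=k,fy=k,interpolation=cv2.INTER_CUBIC))
E
python3 - <<'E'
from h import *
for n in('top','side'):
    f=grab(n,n+'0.png'); print(n,f['fov_y'],-f['R'].T@f['t'],f['R'][2])
s=bot.observe();print(s)
E
```

```text
top 42.987828937798454 [0.25999697 0.13464461 1.52981437] [ 0.1446741   0.00139221 -0.98947838]
side 55.61936476696665 [0.27341859 0.79000798 0.76114842] [ 0.18549698 -0.68091462 -0.70848158]
{'clock': 0.1, 'qpos': array([ 1.04580646,  0.52193517, -0.03630919,  1.59992924,  0.0211934 ,
        1.02114213, -0.11282328]), 'qd': array([-6.80352670e-05,  1.88227560e-04, -2.28660250e-03, -1.50278309e-03,
       -7.70888168e-04,  7.72962420e-04,  9.42571500e-05]), 'joint_efforts': array([ 5.85119313e-03, -9.28491068e+01,  1.98504813e+00, -3.70537090e+01,
        1.81898352e-02,  5.31131212e-03, -9.36956667e-05]), 'position': array([ 0.27438218, -0.56123164,  0.24780327]), 'tool_rot': array([ 3.14151594e+00,  1.02629353e-03, -1.11606042e+00]), 'force': array([-0.77218201, -0.03136808, -0.74628927]), 'moment': array([-0.01397371,  0.00261136,  0.02424469]), 'grip_width': 0.08559361132338342}
```

View pics/top0.png

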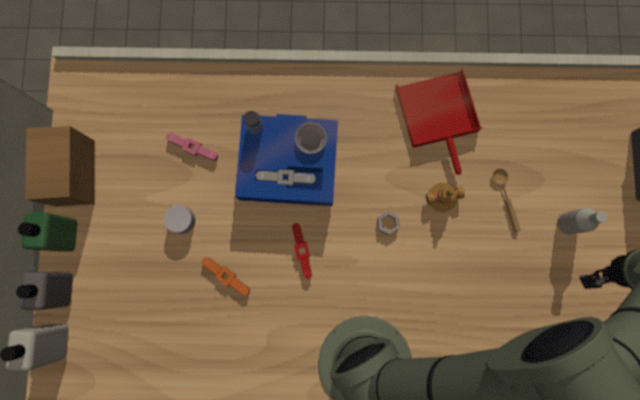

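View pics/side0.png

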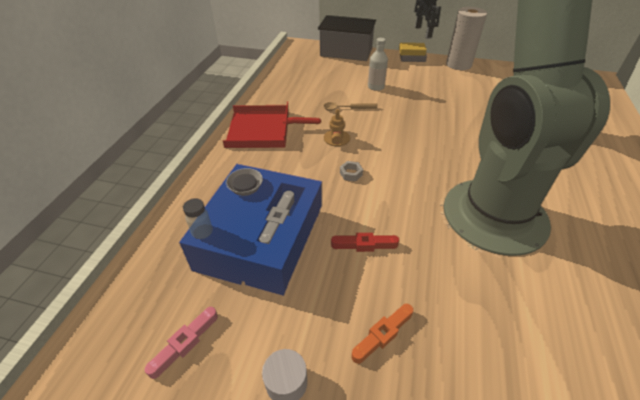

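The top view shows the grey handle in the blue insert at about (286,177), the dish at (311,138), the jar at (252,125) and the brass valve at (445,197). The look-alikes are pink (192,147), orange (226,276) and red (302,250), all off the insert. I choose the grey one in the insert and will check it in a close crop.

Run:
```python
from h import *
f=load('top')
a=f['color'][100:215,230:345,::-1];b=f['color'][170:225,420:475,::-1]
a=cv2.resize(a,(575,575),interpolation=cv2.INTER_CUBIC)
b=cv2.resize(b,(220,220),interpolation=cv2.INTER_CUBIC)
g=load('side');c=g['color'][100:155,310:365,::-1];c=cv2.resize(c,(220,220),interpolation=cv2.INTER_CUBIC)
o=np.zeros((575,800,3),np.uint8);o[:,:575]=a;o[:220,578:798]=b;o[230:450,578:798]=c
cv2.imwrite('pics/c1.png',o)
P=cloud(f)
for u,v in[(286,177),(260,177),(312,178),(286,150),(445,188),(311,138),(252,125)]: print(u,v,P[v,u].round(4))
# height map row
print((P[178,236:342:2,2]*1000).round().astype(int))
print((P[172,236:342:2,2]*1000).round().astype(int))
m=(P[170:225,420:475,2]>.085);vv,uu=np.nonzero(m);print('valve tall',len(vv),P[170:225,420:475][m].mean(0),P[170:225,420:475][m].max(0),P[170:225,420:475][m].min(0))
```

```text
286 177 [0.532  0.2373 0.081 ]
260 177 [0.5249 0.3088 0.1122]
312 178 [0.5253 0.1613 0.1075]
286 150 [0.605  0.2372 0.1104]
445 188 [ 0.5064 -0.2226  0.0835]
311 138 [0.6372 0.1659 0.1264]
252 125 [0.6527 0.3252 0.1943]
[108 106 114 109 111 113 106 106 113 106  82 106 113 110 108 107 103 106
 111 103 109 108 110 107  78  86  48 108 112 105 110 101 108 107 116 107
 109 110 107 107  35  33  35  36 113 115 108 110 111 106   1   1   4]
[ -2 104 109 112 112 109 110 105 109 113  88 102 116 112 117 111 105 109
 106  90  96 108 108 110 106 109 105 106 110  34  35  38  32  38  33  34
  43  41  43  45  48  48  48  51 108 106 111 114 108 111   7   1  -3]
valve tall 57 [ 0.42463669 -0.1293526   0.50213973] [0.49787969 0.13464461 1.52981437] [ 0.25999697 -0.24668376  0.08509637]
```

View pics/c1.png

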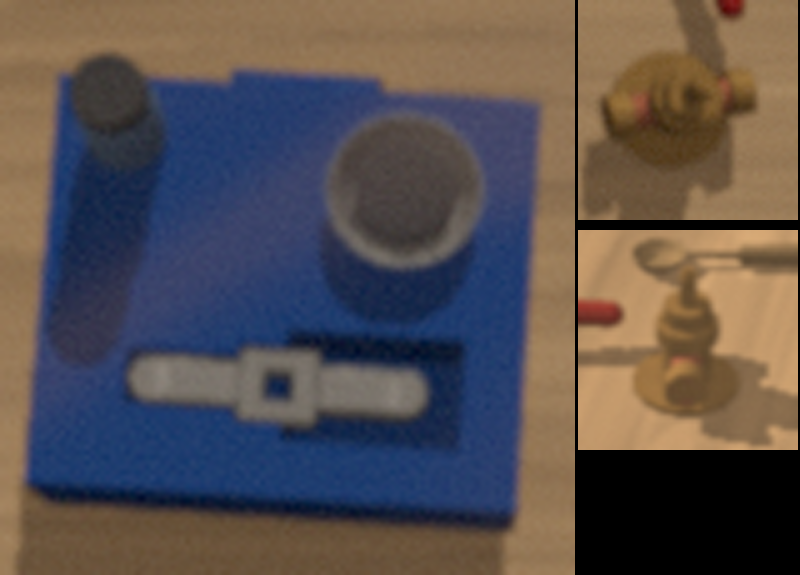

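The crop confirms the grey handle, with its hole at (285.8,177.4). The well is on the right, toward world -y. The valve's stem top is at about (448,194), with its stubs at (430,199) and (461,192).

Run:
```python
from h import *
f=load('top');g=load('side')
c=pt(f,285.8,177.4,.109);r=pt(f,315.6,178.0,.105);l=pt(f,255.4,175.6,.107)
print('hole',c,'R',r,'L',l,np.linalg.norm(r-l),'mid',(r+l)/2)
d=(l-r)[:2];print('yaw of y axis deg',np.degrees(np.arctan2(d[1],d[0])))
# side view predicted pixel for hole
print('side px hole',px(g,c),'R',px(g,r),'L',px(g,l))
print('stem top view',pt(f,448,193.8,.112),'side view',pt(g,338,109.5,.112))
s1=pt(f,429.8,198.8,.032+.01);s2=pt(f,461,192.5,.042);print('stubs',s1,s2,np.linalg.norm(s1-s2),np.degrees(np.arctan2(*(s1-s2)[[1,0]])))
P=cloud(f)
for z0,z1 in((.07,.09),(.09,.13),(.02,.06)):
    Q=P[165:230,415:480].reshape(-1,3);m=(Q[:,2]>z0)&(Q[:,2]<z1);q=Q[m];print(z0,m.sum(),q.mean(0),q.min(0),q.max(0))
P=cloud(g);Q=P[90:150,310:365].reshape(-1,3)
for z0,z1 in((.07,.085),(.09,.13)):
    q=Q[(Q[:,2]>z0)&(Q[:,2]<z1)];print('side',z0,len(q),q.mean(0),q.min(0),q.max(0))
# insert deck edges
P=cloud(f);m=(abs(P[...,2]-.11)<.008)&(P[...,0]>.4)&(P[...,0]<.75)&(P[...,1]>.05)&(P[...,1]<.4)
print(cv2.minAreaRect(P[m][:,:2].astype(np.float32)*1000))
```

```text
hole [0.52554003 0.23583595 0.109     ] R [0.5258795  0.15111337 0.105     ] L [0.52977008 0.32271415 0.107     ] 0.17165652915348478 mid [0.52782479 0.23691376 0.106     ]
yaw of y axis deg 88.7011956064277
side px hole [278.52458964 213.95206486] R [289.71844937 190.78749408] L [263.67662353 242.58070458]
stem top view [ 0.48506125 -0.22375945  0.112     ] side view [ 0.48996792 -0.23185724  0.112     ]
stubs [ 0.48034568 -0.18725609  0.042     ] [ 0.50067937 -0.28009783  0.042     ] 0.09504234567414885 102.35354829502846
0.07 124 [ 0.48988821 -0.23155176  0.07926602] [ 0.46473318 -0.25215333  0.07012183] [ 0.51459213 -0.21353625  0.08874079]
0.09 32 [ 0.49025738 -0.23196257  0.10511045] [ 0.48354358 -0.24008804  0.09121042] [ 0.49787969 -0.22585136  0.11723179]
0.02 338 [ 0.50672457 -0.23771485  0.04255186] [ 0.4628069  -0.28887347  0.02114173] [ 0.58580067 -0.1776984   0.05996117]
side 0.07 89 [ 0.48970924 -0.2254022   0.07893189] [ 0.47195802 -0.2498814   0.07030752] [ 0.51113168 -0.21183613  0.08391601]
side 0.09 31 [ 0.49087422 -0.22815214  0.10278555] [ 0.48467705 -0.24055436  0.09000183] [ 0.49740544 -0.22285953  0.11406353]
((582.2177124023438, 234.87606811523438), (280.6504211425781, 242.2273406982422), 87.2057113647461)
```

Run:
```python
from h import *
g=load('side')
a=cv2.resize(g['color'][175:265,240:315,::-1],(500,600),interpolation=cv2.INTER_CUBIC)
f=load('top')
b=cv2.resize(f['color'][180:215,425:465,::-1],(300,262),interpolation=cv2.INTER_CUBIC)
c=cv2.resize(g['color'][100:145,320:356,::-1],(270,337),interpolation=cv2.INTER_CUBIC)
o=np.zeros((600,800,3),np.uint8);o[:,:500]=a;o[:262,500:]=b;o[263:,500:770]=c;cv2.imwrite('pics/c2.png',o)
```

```text
(no output)
```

View pics/c2.png

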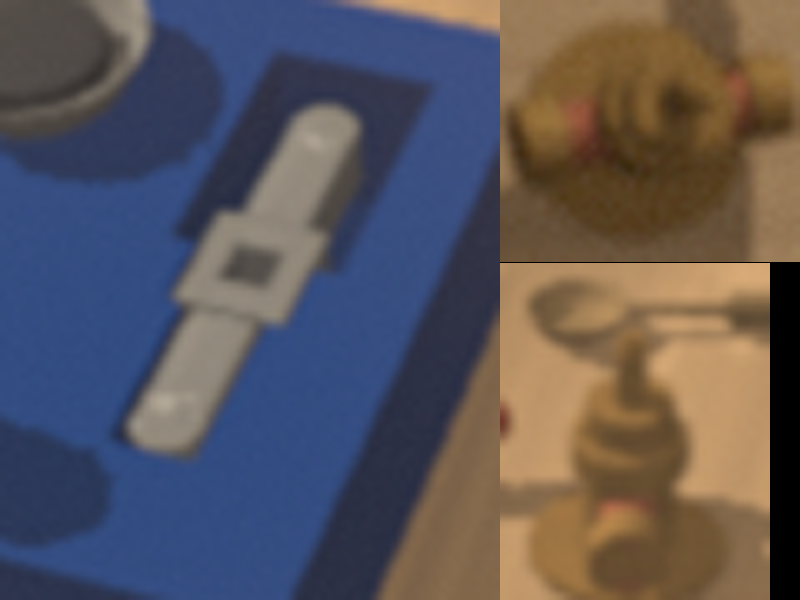

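The crop settles it: the grey handle has its free arm over the well (dish side, -y), the other arm in the seat, and its hole is at side-view pixel (277.4,214.9). Stem is at about (0.490,-0.231). I'll shut the gripper and turn the tool first.

Call:
arm_command(
  targets=[
    [0,0,0,0,0,-7.7],
    [0,0,0,0,0,-7.7],
    [0,0,0,0,0,-7.7],
    [0,0,0,0,0,-7.7],
    [0,0,0,0,0,-7.7],
    [0,0,0,0,0,-7.7],
    [0,0,0,0,0,-7.7],
    [0,0,0,0,0,-7.7],
  ],
  grip=0,
)

```text
clock: 0.9
position: [0.2739, -0.5598, 0.245]
tool_rot: [-3.136, 0.004, -0.0]
force: [-1.0, 0.4, 0.8]
grip_width: -0.0001
```

```bash
cat >> h.py <<'E'
def goal(pos,rpy,s=None):
    """tool-frame shift (mm) and turn (deg) to reach TCP pos, rpy (deg)"""
    s=s or bot.observe();R=Rn.from_euler('xyz',s['tool_rot'])
    d=R.inv().apply(np.array(pos)-s['position'])*1000
    w=np.degrees((R.inv()*Rn.from_euler('xyz',rpy,degrees=True)).as_rotvec())
    print('t=%.1f'%s['clock'],'pos',s['position'].round(4),'rpy',np.degrees(s['tool_rot']).round(2),'F',s['force'].round(1),'grip',round(s['grip_width'],4))
    print('shift',d.round(1),'dist',np.linalg.norm(d).round(1),'turn',w.round(2));return d,w
E
python3 -c "
from h import *
goal([.5235,.168,.16],[180,0,-2.5])
"
```

```text
t=0.9 pos [ 0.2739 -0.5598  0.245 ] rpy [-1.7969e+02  2.0000e-01 -2.0000e-02] F [-1.   0.4  0.8] grip -0.0001
shift [ 249.6 -727.4   88. ] dist 774.1 turn [-0.3   0.21  2.48]
```

Call:
arm_command(
  targets=[
    [14,-40,0,0,0,0.3],
    [14,-40,0,0,0,0.3],
    [14,-40,0,0,0,0.3],
    [14,-40,0,0,0,0.3],
    [14,-40,0,0,0,0.3],
    [14,-40,0,0,0,0.3],
    [14,-40,0,0,0,0.3],
    [14,-40,0,0,0,0.3],
  ],
)

```text
clock: 1.7
position: [0.3898, -0.2343, 0.2436]
tool_rot: [-3.135, 0.007, -0.046]
force: [1.0, -1.3, -0.2]
grip_width: 0.0001
```

Call:
arm_command(
  targets=[
    [14,-40,0,0,0,0],
    [14,-40,0,0,0,0],
    [14,-40,0,0,0,0],
    [14,-40,0,0,0,0],
    [14,-40,0,0,0,0],
    [14,-40,0,0,0,0],
    [14,-40,0,0,0,0],
    [14,-40,0,0,0,0],
  ],
)

```text
clock: 2.5
position: [0.5186, 0.0934, 0.2446]
tool_rot: [-3.137, 0.007, -0.048]
force: [0.1, -0.7, 0.3]
grip_width: -0.0002
```

```bash
python3 -c "
from h import *
goal([.5235,.166,.16],[180,0,-2.5])
"
```

```text
t=2.5 pos [0.5186 0.0934 0.2446] rpy [-179.71    0.42   -2.76] F [ 0.1 -0.7  0.3] grip -0.0002
shift [  2.  -72.4  84.9] dist 111.6 turn [-0.29  0.42 -0.26]
```

Call:
arm_command(
  targets=[
    [1,-36,0,0,0,0],
    [1,-36,0,0,0.4,0],
    [0,0,40,0,0,0],
    [0,0,40,0,0,0],
    [0,0,5,0,0,0],
  ],
)

```text
clock: 3.0
position: [0.5248, 0.1767, 0.1577]
tool_rot: [-3.132, -0.001, -0.041]
force: [-0.1, -0.9, -0.1]
grip_width: 0.0003
```

Run:
```python
from h import *
goal([.5235,.166,.14],[180,0,-2.5])
f=grab('top');g=grab('side')
a=cv2.resize(f['color'][130:210,230:350,::-1],(480,320),interpolation=cv2.INTER_CUBIC)
b=cv2.resize(g['color'][140:270,230:340,::-1],(480,567),interpolation=cv2.INTER_CUBIC)[:,:320]
b=cv2.resize(g['color'][150:260,240:320,::-1],(320,440),interpolation=cv2.INTER_CUBIC)
o=np.zeros((440,800,3),np.uint8);o[:320,:480]=a;o[:,480:]=b;cv2.imwrite('pics/c3.png',o)
```

```text
t=3.0 pos [0.5248 0.1767 0.1577] rpy [-1.7947e+02 -6.0000e-02 -2.3300e+00] F [-0.1 -0.9 -0.1] grip 0.0003
shift [-0.9 10.9 17.6] dist 20.7 turn [-0.53 -0.06  0.17]
```

View pics/c3.png

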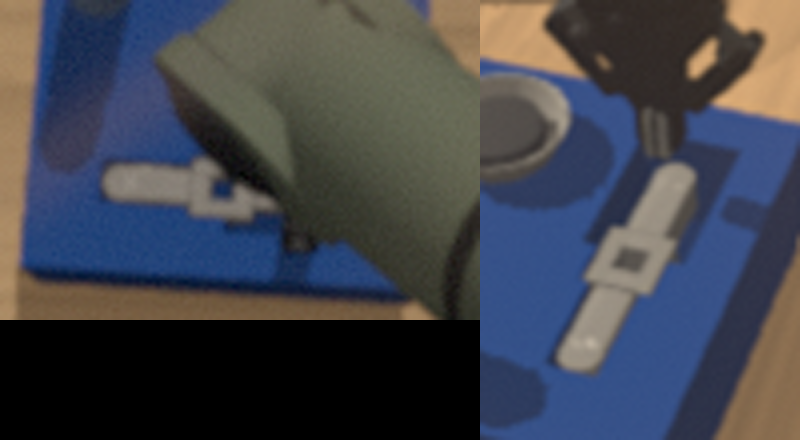

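The side crop shows the shut fingertips above the free arm, just short of its end. I'll move 10 mm toward the end, go down and press.

Call:
arm_command(
  targets=[
    [-1,11,10,-0.5,0,0],
    [0,0,10,0,0,0],
    [0,0,8,0,0,0],
    [0,0,5,0,0,0],
    [0,0,5,0,0,0],
    [0,0,5,0,0,0],
    [0,0,5,0,0,0],
  ],
)

```text
clock: 3.8
position: [0.5281, 0.1638, 0.1145]
tool_rot: [-3.139, -0.011, -0.045]
force: [-0.3, -0.0, 0.1]
grip_width: -0.0
```

Call:
arm_command(
  targets=[
    [0,0,5,0,0,0],
    [0,0,5,0,0,0],
    [0,0,4,0,0,0],
    [0,0,0,0,0,0],
  ],
)

```text
clock: 4.2
position: [0.528, 0.164, 0.0985]
tool_rot: [-3.14, -0.011, -0.045]
force: [0.3, 0.3, -0.2]
grip_width: 0.0
```

Run:
```python
from h import *
goal([.5235,.166,.094],[180,0,-2.5])
g=grab('side')
crop(g,230,140,330,270,4,'c4.png')
```

```text
t=4.2 pos [0.528  0.164  0.0985] rpy [-179.89   -0.61   -2.57] F [ 0.3  0.3 -0.2] grip 0.0
shift [-4.6 -1.8  4.5] dist 6.7 turn [-0.11 -0.61 -0.07]
```

View pics/c4.png

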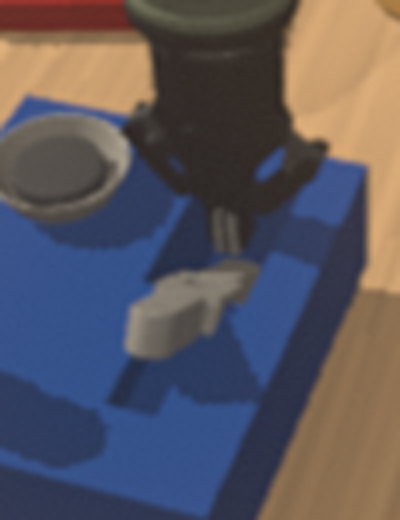

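The picture shows the seat arm tipped well up out of the cavity. I'll press a few mm more, then back off slowly.

Call:
arm_command(
  targets=[
    [0,0,4,0,0,0],
    [0,0,2,0,0,0],
    [0,0,0,0,0,0],
    [0,0,-4,0,0,0],
    [0,0,-8,0,0,0],
    [0,0,-15,0,0,0],
    [0,0,-30,0,0,0],
    [0,0,-40,0,0,0],
  ],
)

```text
clock: 5.05
position: [0.5252, 0.1636, 0.1919]
tool_rot: [-3.141, -0.005, -0.044]
force: [0.2, -0.2, 0.4]
grip_width: 0.0
```

Call:
arm_command(
  targets=[
    [0,40,-40,0,0,0],
    [0,40,-40,0,0,0],
    [0,40,-20,0,0,0],
    [0,40,0,0,0,0],
    [0,40,0,0,0,0],
    [0,0,0,0,0,0],
  ],
  grip=70,
)

```text
clock: 5.65
position: [0.5167, -0.0312, 0.2989]
tool_rot: [-3.139, -0.02, -0.039]
force: [0.5, 0.6, 0.2]
grip_width: 0.06
```

Run:
```python
from h import *
goal([.5235,.166,.094],[180,0,-2.5])
f=grab('top');g=grab('side')
a=cv2.resize(f['color'][150:205,235:335,::-1],(500,275),interpolation=cv2.INTER_CUBIC)
b=cv2.resize(g['color'][170:270,240:315,::-1],(300,400),interpolation=cv2.INTER_CUBIC)
o=np.zeros((400,800,3),np.uint8);o[:275,:500]=a;o[:,500:]=b;cv2.imwrite('pics/c5.png',o)
for n,F,(u0,v0,u1,v1) in(('top',f,(245,165,330,195)),('side',g,(240,170,315,270))):
    P=cloud(F);m=np.zeros(P.shape[:2],bool);m[v0:v1,u0:u1]=1
    c=F['color'].astype(int);m&=(c[...,2]-c[...,0]<25)&(c.sum(-1)>200)
    Q=P[m];Q=Q[(abs(Q[:,0]-.527)<.03)&(Q[:,1]>.12)&(Q[:,1]<.34)]
    for y in np.arange(.13,.34,.015):
        q=Q[abs(Q[:,1]-y)<.0075]
        if len(q): print(n,round(y,3),len(q),np.median(q,0).round(4),q[:,2].max().round(3))
```

```text
t=5.7 pos [ 0.5167 -0.0312  0.2989] rpy [-179.84   -1.16   -2.22] F [0.5 0.6 0.2] grip 0.06
shift [  -5.  -196.7  205.4] dist 284.4 turn [-0.16 -1.16  0.28]
top 0.16 18 [0.5233 0.162  0.063 ] 0.07
top 0.175 33 [0.526  0.1736 0.0719] 0.083
top 0.19 34 [0.5233 0.1907 0.0834] 0.094
top 0.205 60 [0.5253 0.2049 0.0937] 0.103
top 0.22 80 [0.5262 0.2191 0.1002] 0.111
top 0.235 82 [0.5283 0.2348 0.1135] 0.125
top 0.25 68 [0.5265 0.2484 0.1241] 0.136
top 0.265 58 [0.5286 0.2645 0.1365] 0.147
top 0.28 50 [0.5298 0.2799 0.1457] 0.155
top 0.295 35 [0.5295 0.2936 0.1458] 0.158
top 0.31 8 [0.5435 0.3053 0.1008] 0.137
side 0.13 4 [0.542  0.1349 0.0372] 0.039
side 0.16 12 [0.5233 0.1643 0.0651] 0.068
side 0.175 22 [0.5198 0.1744 0.0717] 0.079
side 0.19 29 [0.5161 0.1899 0.0834] 0.09
side 0.205 23 [0.5255 0.2068 0.0956] 0.1
side 0.22 46 [0.5213 0.2171 0.1017] 0.111
side 0.235 47 [0.5209 0.2366 0.1164] 0.12
side 0.25 67 [0.5148 0.2491 0.1156] 0.133
side 0.265 54 [0.516  0.2651 0.1297] 0.141
side 0.28 65 [0.5177 0.2818 0.1418] 0.153
side 0.295 116 [0.5245 0.2962 0.1444] 0.156
side 0.31 14 [0.5281 0.3039 0.137 ] 0.14
```

View pics/c5.png

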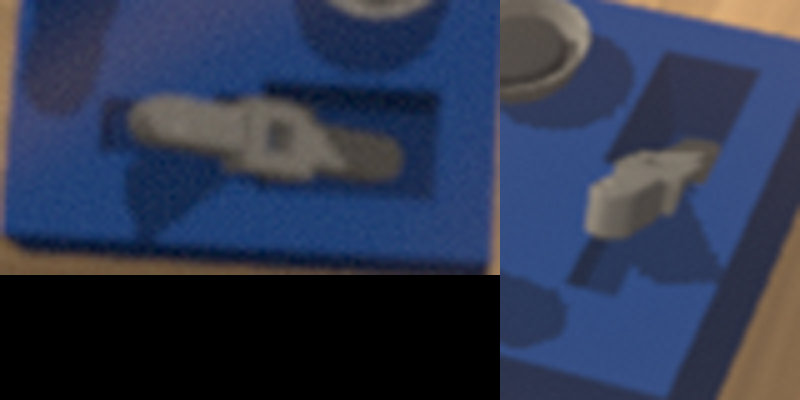

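The handle is propped at about 35°, with its hole at top pixel (290.6,176.6) and the gripper clear. Next I work out the grasp pose, square to the sloping arm.

Run:
```python
from h import *
f=load('top')
k=.708
# ray & plane z=.1135+k(y-.2348)
a=pt(f,290.6,176.6,.08);b=pt(f,290.6,176.6,.14);fn=lambda p:p[2]-.1135-k*(p[1]-.2348)
s=fn(a)/(fn(a)-fn(b));T=a+s*(b-a);print('hole top',T)
th=np.radians(35.2);R=Rn.from_euler('z',-3,degrees=True)*Rn.from_euler('x',35.2,degrees=True)
C=T-R.apply([0,0,.013]);A=C+R.apply([0,.066,0]);print('centre',C,'arm',A)
rt=(R*Rn.from_euler('x',180,degrees=True)).as_euler('xyz',degrees=True);print(rt)
for back in(.053,.003):
    p=A+R.apply([0,0,back]);print('tcp',p);goal(p,rt)
print(px(f,C+R.apply([0,.085,.0])),px(f,C+R.apply([0,-.085,0.013])))
```

```text
hole top [0.52886067 0.22250206 0.10479306]
centre [0.52925286 0.22998541 0.09417017] arm [0.53207542 0.28384306 0.13221471]
[-144.8    0.    -3. ]
tcp [0.53047651 0.25333402 0.17552339]
t=5.8 pos [ 0.517  -0.0266  0.2987] rpy [-179.73   -1.18   -1.97] F [-0.4  0.1  0. ] grip 0.0601
shift [   1.3 -279.7  124.6] dist 306.2 turn [34.92 -0.82  1.36]
tcp [0.53198491 0.28211613 0.13466614]
t=5.8 pos [ 0.517  -0.0266  0.2987] rpy [-179.73   -1.18   -1.97] F [-0.4  0.1  0. ] grip 0.0601
shift [   1.  -308.3  165.6] dist 349.9 turn [34.92 -0.82  1.36]
[262.2064151  172.17545716] [315.0491791  181.27500108]
```

Call:
arm_command(
  targets=[
    [0,-40,0,0,-0.8,1.3],
    [0,-40,0,0,0,0],
    [0,-40,0,0,0,0],
    [0,0,0,7,0,0],
    [0,0,0,7,0,0],
    [0,0,0,7,0,0],
    [0,0,0,7,0,0],
    [0,0,0,7,0,0],
  ],
)

```text
clock: 6.55
position: [0.5194, 0.122, 0.3085]
tool_rot: [-2.501, -0.017, -0.024]
force: [0.6, 0.1, -1.0]
grip_width: 0.0596
```

Run:
```python
from h import *
rt=[-144.8,0,-3]
goal([.5305,.2533,.1755],rt);print(bot.observe()['qpos'].round(2))
```

```text
t=6.5 pos [0.5194 0.122  0.3085] rpy [-143.3   -1.    -1.4] F [ 0.6  0.1 -1. ] grip 0.0596
shift [  5.6 -25.9 185.3] dist 187.2 turn [-1.52  0.13  1.89]
[ 0.64  0.46 -0.84  1.86 -0.39  0.88  0.09]
```

Call:
arm_command(
  targets=[
    [2,-13,40,-0.7,0,1],
    [2,-13,40,-0.7,0,0.9],
    [2,0,40,0,0,0],
    [0,0,40,0,0,0],
    [0,0,25,0,0,0],
    [0,0,0,0,0,0],
  ],
)

```text
clock: 7.15
position: [0.535, 0.2505, 0.1723]
tool_rot: [-2.516, 0.003, -0.066]
force: [-0.2, -0.2, -0.6]
grip_width: 0.0596
```

Run:
```python
from h import *
rt=[-144.8,0,-3]
goal([.5320,.2821,.1347],rt)
g=grab('side');crop(g,230,130,330,260,4,'c6.png')
```

```text
t=7.2 pos [0.535  0.2505 0.1723] rpy [-144.18    0.2    -3.78] F [-0.2 -0.2 -0.6] grip 0.0596
shift [-4.9 -3.4 48.8] dist 49.2 turn [-0.62 -0.29 -0.75]
```

View pics/c6.png

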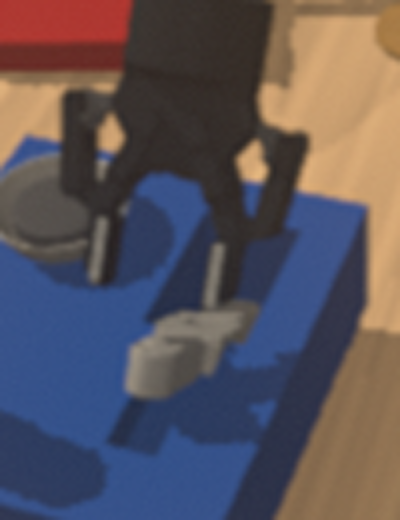

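The fingers straddle the line of the raised arm, with tips at crop (100,280) and (215,305) and the arm end at (155,365). I'll go in and close.

Call:
arm_command(
  targets=[
    [-4.5,-3.4,12,-0.6,-0.3,-0.7],
    [0,0,12,0,0,0],
    [0,0,12,0,0,0],
    [0,0,10,0,0,0],
    [0,0,0,0,0,0],
  ],
)

```text
clock: 7.7
position: [0.5348, 0.2802, 0.1403]
tool_rot: [-2.526, -0.005, -0.055]
force: [-0.6, 0.1, 0.3]
grip_width: 0.0599
```

Run:
```python
from h import *
goal([.5320,.2821,.1347],[-144.8,0,-3])
```

```text
t=7.7 pos [0.5348 0.2802 0.1403] rpy [-144.71   -0.29   -3.14] F [-0.6  0.1  0.3] grip 0.0599
shift [-2.9  1.8  5.6] dist 6.6 turn [-0.09 -0.32  0.05]
```

Call:
arm_command(
  targets=[
    [-2.9,1.8,5.5,0,0,0],
    [0,0,0,0,0,0],
  ],
)

```text
clock: 7.9
position: [0.5321, 0.2818, 0.1344]
tool_rot: [-2.526, -0.005, -0.056]
force: [0.5, -0.1, 0.9]
grip_width: 0.0597
```

Call:
arm_command(
  targets=[
    [0,0,0,0,0,0],
    [0,0,0,0,0,0],
    [0,0,0,0,0,0],
    [0,0,0,0,0,0],
    [0,0,0,0,0,0],
    [0,0,0,0,0,0],
  ],
  grip=0,
  grip_force=80,
)

```text
clock: 8.5
position: [0.5327, 0.2807, 0.1349]
tool_rot: [-2.526, -0.006, -0.057]
force: [0.6, 0.2, -1.1]
grip_width: 0.025
```

Run:
```python
from h import *
goal([.5320,.2821,.1347],[-144.8,0,-3])
g=grab('side');crop(g,230,130,330,260,4,'c7.png')
```

```text
t=8.5 pos [0.5327 0.2807 0.1349] rpy [-144.73   -0.32   -3.27] F [ 0.6  0.2 -1.1] grip 0.025
shift [-0.8 -1.   1. ] dist 1.6 turn [-0.07 -0.42 -0.03]
```

View pics/c7.png

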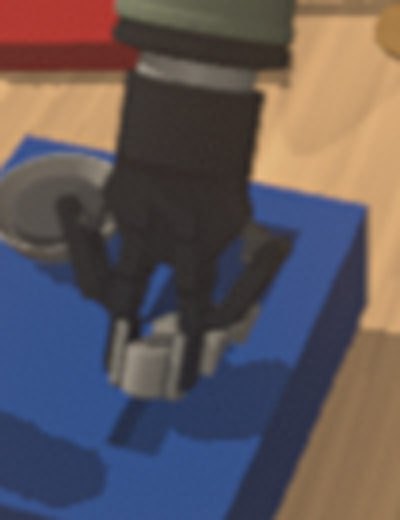

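The fingers hold the raised arm, at 25 mm opening against 26 mm nominal. I'll lift straight up.

Call:
arm_command(
  targets=[
    [0,-6,-8,0,0,0],
    [0,-12,-16,0,0,0],
    [0,-17,-24,0,0,0],
    [0,-23,-33,0,0,0],
    [0,-23,-33,0,0,0],
    [0,-23,-33,0,0,0],
    [0,-6,-8,0,0,0],
  ],
)

```text
clock: 9.25
position: [0.5293, 0.2814, 0.3335]
tool_rot: [-2.528, -0.001, -0.055]
force: [-0.4, 0.9, -2.7]
grip_width: 0.0246
```

Run:
```python
from h import *
goal([.5320,.2,.28],[180,0,-3])
```

```text
t=9.2 pos [0.5293 0.2814 0.3335] rpy [-1.4482e+02 -8.0000e-02 -3.1600e+00] F [-0.4  0.9 -2.7] grip 0.0246
shift [ 7.1 97.1 -3. ] dist 97.4 turn [-35.18  -0.13  -0.13]
```

Call:
arm_command(
  targets=[
    [0,20,0,-6,0,0],
    [0,20,0,-6,0,0],
    [0,20,0,-6,0,0],
    [0,20,0,-6,0,0],
    [0,20,0,-6,0,0],
    [0,20,0,-5,0,0],
  ],
)

```text
clock: 9.85
position: [0.5222, 0.1654, 0.2958]
tool_rot: [3.122, -0.006, -0.059]
force: [-0.2, 0.6, -3.1]
grip_width: 0.0246
```

Run:
```python
from h import *
goal([.553,-.219,.25],[180,0,-80])
```

```text
t=9.8 pos [0.5222 0.1654 0.2958] rpy [178.87  -0.33  -3.37] F [-0.2  0.6 -3.1] grip 0.0246
shift [ 53.  380.9  53.7] dist 388.3 turn [ 0.73 -1.04 76.63]
```

Now carry it over towards the valve at this height, then turn.

Call:
arm_command(
  targets=[
    [6,40,3,0,0,0],
    [6,42,3,0,0,0],
    [6,42,2,0,0,0],
    [6,42,2,0,0,0],
    [6,42,0,0,0,0],
    [6,42,0,0,0,0],
    [6,42,0,0,0,0],
    [6,42,0,0,0,0],
  ],
)

```text
clock: 10.65
position: [0.5501, -0.1733, 0.292]
tool_rot: [3.121, -0.002, -0.042]
force: [1.1, 0.3, -2.2]
grip_width: 0.0248
```

Call:
arm_command(
  targets=[
    [0,0,0,0,0,8.4],
    [0,0,0,0,0,8.5],
    [0,0,0,0,0,8.5],
    [0,0,0,0,0,8.5],
    [0,0,0,0,0,8.5],
    [0,0,0,0,0,8.5],
    [0,0,0,0,0,8.5],
    [0,0,0,0,0,8.5],
  ],
)

```text
clock: 11.45
position: [0.5465, -0.1797, 0.2894]
tool_rot: [3.131, -0.016, -1.244]
force: [0.2, -0.1, -4.4]
grip_width: 0.0247
```

Run:
```python
from h import *
goal([.553,-.219,.18],[180,0,-80])
```

```text
t=11.4 pos [ 0.5465 -0.1797  0.2894] rpy [179.37  -0.89 -71.29] F [ 0.2 -0.1 -4.4] grip 0.0247
shift [ 37.6   5.3 110.1] dist 116.4 turn [ 0.56 -0.94  8.7 ]
```

Call:
arm_command(
  targets=[
    [18,2,30,0.3,-0.5,4.4],
    [18,2,30,0.3,-0.5,4.3],
    [2,1,30,0,0,0],
    [0,0,20,0,0,0],
    [0,0,0,0,0,0],
  ],
)

```text
clock: 11.95
position: [0.5521, -0.2171, 0.1765]
tool_rot: [-3.139, 0.003, -1.407]
force: [-0.6, -0.5, -3.0]
grip_width: 0.0248
```

Run:
```python
from h import *
goal([.553,-.219,.17],[180,0,-80])
f=grab('top');g=grab('side')
a=cv2.resize(g['color'][75:145,300:370,::-1],(490,490),interpolation=cv2.INTER_CUBIC)
b=cv2.resize(f['color'][150:230,410:490,::-1],(310,310),interpolation=cv2.INTER_CUBIC)
o=np.zeros((490,800,3),np.uint8);o[:,:490]=a;o[:310,490:]=b;cv2.imwrite('pics/c8.png',o)
```

```text
t=11.9 pos [ 0.5521 -0.2171  0.1765] rpy [-1.7988e+02  1.7000e-01 -8.0630e+01] F [-0.6 -0.5 -3. ] grip 0.0248
shift [ 2.  -0.6  6.4] dist 6.8 turn [-0.12  0.16 -0.63]
```

View pics/c8.png

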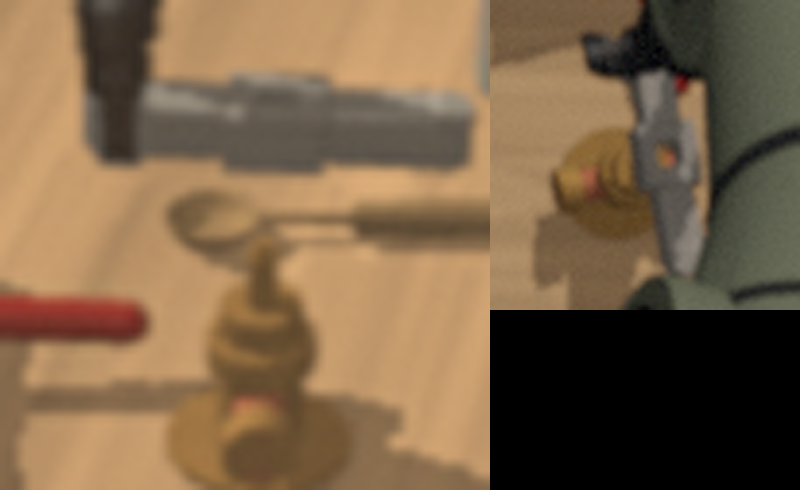

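The top view shows the hole with brass showing through it, at (455.2,190). The side view shows the handle nearly level above the stem, with the stem top at (337.4,109.5). Now I measure the held handle from the depth clouds.

Run:
```python
from h import *
f=load('top');g=load('side')
s=bot.observe();tcp=s['position']
d=np.array([-np.cos(np.radians(9.4)),-np.sin(np.radians(9.4)),0]);e=np.array([-d[1],d[0],0])
print('expected centre',tcp+.066*d)
for n,F in(('top',f),('side',g)):
    Q=cloud(F)[70:240,300:500].reshape(-1,3);r=Q-tcp;a=r@d;b=r@e
    m=(a>.02)&(a<.16)&(abs(b)<.035)&(abs(r[:,2])<.035);Q=Q[m];a=a[m];b=b[m];z=Q[:,2]
    print(n,len(a),'a rng',a.min(),np.percentile(a,[1,99]))
    for a0 in np.arange(.025,.16,.01):
        k=abs(a-a0)<.005
        if k.sum()>3: print(' %.3f'%a0,k.sum(),'b',b[k].min().round(4),b[k].max().round(4),'mid',((b[k].min()+b[k].max())/2).round(4),'z',np.percentile(z[k],[5,50,95]).round(4))
for z in(.18,.186,.16): print('hole ray z',z,pt(f,455.2,190,z))
```

```text
expected centre [ 0.48825672 -0.22817111  0.17914774]
top 634 a rng 0.020073154157586506 [0.02128474 0.15081694]
 0.025 42 b -0.015 0.0106 mid -0.0022 z [0.1709 0.1848 0.1882]
 0.035 44 b -0.0153 0.011 mid -0.0022 z [0.1752 0.1836 0.1886]
 0.045 47 b -0.0217 0.0192 mid -0.0013 z [0.1724 0.1844 0.1912]
 0.055 70 b -0.0225 0.0185 mid -0.002 z [0.1661 0.1852 0.1905]
 0.065 54 b -0.0226 0.0192 mid -0.0017 z [0.1639 0.184  0.1904]
 0.075 53 b -0.0228 0.019 mid -0.0019 z [0.1651 0.1849 0.1895]
 0.085 63 b -0.0227 0.0178 mid -0.0024 z [0.1709 0.1848 0.1894]
 0.095 48 b -0.0221 0.0159 mid -0.0031 z [0.1653 0.1845 0.1903]
 0.105 45 b -0.0166 0.0096 mid -0.0035 z [0.1689 0.1846 0.1903]
 0.115 40 b -0.0169 0.0091 mid -0.0039 z [0.1722 0.1856 0.1899]
 0.125 47 b -0.0167 0.0104 mid -0.0032 z [0.1674 0.1858 0.1901]
 0.135 37 b -0.0166 0.007 mid -0.0048 z [0.1712 0.1842 0.191 ]
 0.145 35 b -0.016 0.0042 mid -0.0059 z [0.1665 0.1833 0.1899]
 0.155 9 b -0.0121 -0.003 mid -0.0075 z [0.1679 0.1826 0.1904]
side 545 a rng 0.02023390171968351 [0.02206257 0.15019581]
 0.025 37 b -0.0195 0.0089 mid -0.0053 
[... 314 characters left out ...]
9 z [0.166  0.1833 0.1901]
 0.085 46 b -0.0267 0.0143 mid -0.0062 z [0.1652 0.1861 0.1904]
 0.095 40 b -0.0196 0.007 mid -0.0063 z [0.1653 0.1848 0.1899]
 0.105 41 b -0.0193 0.0083 mid -0.0055 z [0.166  0.1828 0.1906]
 0.115 33 b -0.0208 0.0063 mid -0.0072 z [0.166  0.1825 0.1899]
 0.125 40 b -0.0185 0.0062 mid -0.0061 z [0.1673 0.1846 0.1896]
 0.135 37 b -0.0194 0.0063 mid -0.0066 z [0.1679 0.1821 0.1901]
 0.145 35 b -0.0174 0.0063 mid -0.0056 z [0.168  0.1848 0.1904]
 0.155 7 b -0.0131 -0.0078 mid -0.0105 z [0.1684 0.1789 0.187 ]
hole ray z 0.18 [ 0.48492893 -0.22617619  0.18      ]
hole ray z 0.186 [ 0.4839291  -0.22457233  0.186     ]
hole ray z 0.16 [ 0.48826172 -0.23152242  0.16      ]
```

Call:
arm_command(
  targets=[
    [3.3,-1.5,10,0,0,0],
    [3.3,-1.5,12,0,0,0],
    [0,0,12,0,0,0],
    [0,0,10,0,0,0],
    [0,0,0,0,0,0],
    [0,0,0,0,0,0],
  ],
)

```text
clock: 12.65
position: [0.5597, -0.2237, 0.1344]
tool_rot: [-3.132, -0.0, -1.406]
force: [-0.2, -0.6, -3.4]
grip_width: 0.0251
```

Run:
```python
from h import *
f=grab('top');g=grab('side')
d,w=goal([.5562,-.2231,.13],[180,0,-80])
a=cv2.resize(g['color'][90:145,310:365,::-1],(440,440),interpolation=cv2.INTER_CUBIC)
b=cv2.resize(f['color'][170:215,425:470,::-1],(360,360),interpolation=cv2.INTER_CUBIC)
o=np.zeros((440,800,3),np.uint8);o[:,:440]=a;o[:360,440:]=b;cv2.imwrite('pics/c9.png',o)
```

```text
t=12.8 pos [ 0.5598 -0.2237  0.1348] rpy [-1.7944e+02 -3.0000e-02 -8.0550e+01] F [ 0.2  0.7 -3.9] grip 0.0248
shift [-1.1  3.5  4.7] dist 6.0 turn [-0.56 -0.03 -0.55]
```

View pics/c9.png

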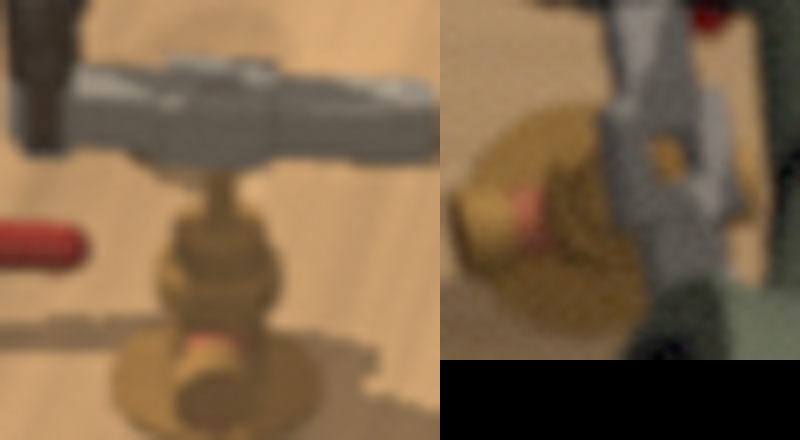

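The top crop shows the hole at (453.4,189.8) with brass in it. The side crop shows the stem just under the hub, stem centre at crop x≈220 and hub spanning about 165–278.

Run:
```python
from h import *
f=load('top');g=load('side')
print('hole',pt(f,453.4,189.8,.135))
S=np.array([.4903,-.232,.112]);print('stem px top',px(f,S),'side',px(g,S))
print('stem from side at z .105', [pt(g,310+220/8,90+v/8,z) for v,z in((183,.105),)])
s=bot.observe();tcp=s['position'];ya=s['tool_rot'][2]
d=np.array([np.sin(ya),-np.cos(ya),0]);d=d if d[0]<0 else -d;e=np.array([-d[1],d[0],0])
for n,F in(('top',f),('side',g)):
    Q=cloud(F)[70:240,300:500].reshape(-1,3);r=Q-tcp;a=r@d;b=r@e
    m=(a>.02)&(a<.16)&(abs(b)<.035)&(abs(r[:,2])<.025);a=a[m];b=b[m];z=Q[m][:,2]
    k=(a>.05)&(a<.085);bm=(np.percentile(b[k],1)+np.percentile(b[k],99))/2
    wide=a[(b>.0155+bm)|(b<-.0155+bm)];am=np.percentile(wide,[2,98]).mean();end=np.percentile(a,99.5)-.085
    C=tcp+am*d+bm*e;print(n,'a',am,end,'b',bm,'centre',C[:2],'z95',[np.percentile(z[abs(a-q)<.01],95).round(4) for q in(.04,.07,.1,.13)])
    Q=Q[(abs(Q[:,0]-.49)<.05)&(abs(Q[:,1]+.232)<.05)]
    q=Q[(Q[:,2]>.088)&(Q[:,2]<.118)&(np.hypot(Q[:,0]-.49,Q[:,1]+.232)<.012)];print('stem pts',len(q),q.mean(0) if len(q) else '')
```

```text
hole [ 0.49291338 -0.23320863  0.135     ]
stem px top [450.87714931 192.01377164] side [337.90736868 109.4623408 ]
stem from side at z .105 [array([ 0.48946487, -0.22337709,  0.105     ])]Traceback (most recent call last):
  File "<stdin>", line 13, in <module>
    return _quantile_unchecked(
        a, q, axis, out, overwrite_input, method, keepdims, weights)
    return _ureduce(a,
                    func=_quantile_ureduce_func,
    ...<5 lines>...
                    overwrite_input=overwrite_input,
                    method=method)
    r = func(a, **kwargs)
    result = _quantile(arr,
                       quantiles=q,
    ...<2 lines>...
                       out=out,
                       weights=wgt)
    slices_having_nans = np.isnan(arr[-1, ...])
                                  ~~~^^^^^^^^^
IndexError: index -1 is out of bounds for axis 0 with size 0
```

The hole measures (0.493,-0.233) against the stem at (0.490,-0.232). I'll shift by that and descend gently, watching the force.

Call:
arm_command(
  targets=[
    [-1.5,3.1,0,-0.5,0,0],
    [0,0,0,0,0,0],
    [0,0,5,0,0,0],
    [0,0,5,0,0,0],
    [0,0,0,0,0,0],
  ],
)

```text
clock: 13.25
position: [0.5567, -0.2227, 0.1251]
tool_rot: [-3.14, -0.001, -1.406]
force: [0.1, 0.3, -3.1]
grip_width: 0.0246
```

Run:
```python
from h import *
d,w=goal([.5564,-.2227,.0935],[180,0,-80.5])
```

```text
t=13.2 pos [ 0.5567 -0.2227  0.1251] rpy [-1.7989e+02 -8.0000e-02 -8.0540e+01] F [ 0.1  0.3 -3.1] grip 0.0246
shift [-0.   0.3 31.6] dist 31.6 turn [-0.11 -0.08 -0.04]
```

Call:
arm_command(
  targets=[
    [0,0,3,0,0,0],
    [0,0,3,0,0,0],
    [0,0,2,0,0,0],
    [0,0,0,0,0,0],
  ],
)

```text
clock: 13.65
position: [0.5567, -0.2229, 0.1162]
tool_rot: [-3.14, -0.002, -1.406]
force: [0.1, -0.2, -3.5]
grip_width: 0.0248
```

Call:
arm_command(
  targets=[
    [0,0,3,0,0,0],
    [0,0,0,0,0,0],
  ],
)

```text
clock: 13.85
position: [0.5568, -0.2229, 0.1129]
tool_rot: [-3.14, -0.002, -1.406]
force: [-0.1, -0.7, -3.2]
grip_width: 0.0247
```

Call:
arm_command(
  targets=[
    [0,0,3,0,0,0],
    [0,0,0,0,0,0],
  ],
)

```text
clock: 14.05
position: [0.5568, -0.2229, 0.1097]
tool_rot: [-3.14, -0.002, -1.406]
force: [-0.2, 0.3, -3.3]
grip_width: 0.0245
```

No contact force with the handle bottom at about 0.097, below the stem's full-width start at 0.104, so the hole is on the stem. I'll carry on down.

Call:
arm_command(
  targets=[
    [0,0,3,0,0,0],
    [0,0,3,0,0,0],
    [0,0,3,0,0,0],
    [0,0,0,0,0,0],
  ],
)

```text
clock: 14.45
position: [0.5568, -0.2229, 0.0999]
tool_rot: [-3.14, -0.002, -1.406]
force: [0.4, 0.1, -3.9]
grip_width: 0.0248
```

Call:
arm_command(
  targets=[
    [0,0,3,0,0,0],
    [0,0,2,0,0,0],
    [0,0,0,0,0,0],
  ],
)

```text
clock: 14.75
position: [0.5571, -0.2229, 0.0952]
tool_rot: [-3.139, -0.002, -1.406]
force: [-3.6, 1.5, 8.7]
grip_width: 0.0245
```

Call:
arm_command(
  targets=[
    [0,0,1.5,0,0,0],
    [0,0,0,0,0,0],
  ],
)

```text
clock: 14.95
position: [0.5572, -0.2227, 0.0948]
tool_rot: [-3.139, -0.002, -1.406]
force: [-2.9, 2.1, 3.0]
grip_width: 0.025
```

Contact came at TCP z ≈ 0.095, where the handle should be seated. I'll check the height with depth before letting go.

```bash
cat > m.py <<'E'
from h import *
def meas():
    S=np.array([.4903,-.232])
    d=-np.array([np.cos(np.radians(9.4)),np.sin(np.radians(9.4))]);e=np.array([-d[1],d[0]])
    for n in('top','side'):
        F=grab(n);c=F['color'].astype(int);Q=cloud(F)
        gray=(abs(c[...,0]-c[...,2])<22)&(c.sum(-1)>150)
        r=Q[...,:2]-S;m=gray&(np.hypot(r[...,0],r[...,1])<.1)&(Q[...,2]>.085)&(Q[...,2]<.125)
        Q=Q[m];r=r[m];a=r@d;b=r@e;m=(abs(b)<.03)&(abs(a)<.095);Q=Q[m];a=a[m];b=b[m]
        print(n,len(Q),'a',np.percentile(a,[1,99]).round(4))
        for a0 in np.arange(-.08,.09,.02):
            k=abs(a-a0)<.01
            if k.sum()>5:print('  %.2f'%a0,k.sum(),'b',np.percentile(b[k],[2,98]).round(4),'z',np.percentile(Q[k,2],[10,50,90]).round(4))
E
python3 -c "
from m import *
meas()"
```

```text
top 251 a [-0.0545  0.0216]
  -0.06 18 b [-0.0191  0.0062] z [0.0996 0.1057 0.1091]
  -0.04 65 b [-0.0132  0.012 ] z [0.1011 0.1048 0.1093]
  -0.02 85 b [-0.0195  0.0163] z [0.0999 0.1046 0.1096]
  0.00 51 b [-0.0202  0.0178] z [0.0929 0.104  0.1093]
  0.02 32 b [-0.0198 -0.004 ] z [0.0955 0.1059 0.1105]
side 296 a [-0.0773  0.0765]
  -0.08 15 b [-0.0248 -0.0102] z [0.0879 0.0993 0.11  ]
  -0.06 28 b [-0.0262 -0.0114] z [0.0898 0.0975 0.1089]
  -0.04 33 b [-0.0163  0.0031] z [0.0885 0.0964 0.1021]
  -0.02 42 b [-0.0214  0.0059] z [0.0886 0.0983 0.1072]
  0.00 38 b [-0.0228 -0.0154] z [0.0882 0.0972 0.1069]
  0.02 53 b [-0.0213  0.0024] z [0.091  0.103  0.1093]
  0.04 39 b [-0.0162  0.0011] z [0.0921 0.1006 0.1075]
  0.06 33 b [-0.0155 -0.0084] z [0.0903 0.0989 0.1073]
  0.08 15 b [-0.0141 -0.0074] z [0.092  0.0975 0.1058]
```

The top surface reads about 0.105 against 0.106 when home. I'll let go gently and back up.

Call:
arm_command(
  targets=[
    [0,0,0,0,0,0],
    [0,0,0,0,0,0],
    [0,0,0,0,0,0],
    [0,0,0,0,0,0],
    [0,0,0,0,0,0],
  ],
  grip=45,
)

```text
clock: 15.55
position: [0.5575, -0.223, 0.0946]
tool_rot: [-3.138, -0.002, -1.406]
force: [1.0, 0.5, 0.6]
grip_width: 0.0386
```

Call:
arm_command(
  targets=[
    [0,0,-5,0,0,0],
    [0,0,-15,0,0,0],
    [0,0,-30,0,0,0],
    [0,0,-40,0,0,0],
    [0,0,-40,0,0,0],
    [0,-40,-10,0,0,0],
    [0,-40,0,0,0,0],
    [0,0,0,0,0,0],
  ],
)

```text
clock: 16.35
position: [0.6376, -0.2099, 0.25]
tool_rot: [-3.134, -0.004, -1.408]
force: [-0.2, 0.8, -0.5]
grip_width: 0.0385
```

Call:
arm_command(
  targets=[
    [40,-20,0,0,0,0],
    [40,-20,0,0,0,0],
    [40,-20,0,0,0,0],
    [40,0,0,0,0,0],
    [40,0,0,0,0,0],
    [40,0,0,0,0,0],
    [0,0,0,0,0,0],
  ],
)

```text
clock: 17.05
position: [0.7374, -0.4417, 0.2594]
tool_rot: [-3.132, -0.004, -1.402]
force: [-0.8, 0.3, -1.2]
grip_width: 0.0384
```

Run:
```python
from m import *
meas();s=bot.observe();print(s['clock'],s['position'],s['force'],s['qd'].round(3))
f=load('top');g=load('side')
a=cv2.resize(g['color'][95:150,305:360,::-1],(440,440),interpolation=cv2.INTER_CUBIC)
b=cv2.resize(f['color'][170:215,425:470,::-1],(360,360),interpolation=cv2.INTER_CUBIC)
o=np.zeros((440,800,3),np.uint8);o[:,:440]=a;o[:360,440:]=b;cv2.imwrite('pics/c10.png',o)
```

```text
top 573 a [-0.0795  0.0782]
  -0.08 33 b [-0.0118  0.0103] z [0.0991 0.1041 0.1071]
  -0.06 63 b [-0.0115  0.0113] z [0.1005 0.1062 0.1088]
  -0.04 67 b [-0.0121  0.0116] z [0.1016 0.1048 0.1099]
  -0.02 82 b [-0.0195  0.0164] z [0.1001 0.105  0.1087]
  0.00 65 b [-0.0199  0.0186] z [0.0916 0.1033 0.108 ]
  0.02 93 b [-0.0205  0.0167] z [0.0993 0.1055 0.1098]
  0.04 71 b [-0.0128  0.0109] z [0.0981 0.1046 0.1087]
  0.06 68 b [-0.0134  0.0095] z [0.099  0.1047 0.1086]
  0.08 31 b [-0.0128  0.0082] z [0.1016 0.104  0.108 ]
side 193 a [-0.0783  0.0772]
  -0.08 14 b [-0.0125 -0.0092] z [0.0876 0.0951 0.1022]
  -0.06 20 b [-0.0166 -0.0085] z [0.0893 0.0938 0.0998]
  -0.04 25 b [-0.0155 -0.0093] z [0.0892 0.0944 0.1005]
  -0.02 21 b [-0.0224 -0.0085] z [0.0884 0.0942 0.0995]
  0.00 24 b [-0.0227 -0.0165] z [0.0885 0.0957 0.102 ]
  0.02 25 b [-0.0221 -0.0097] z [0.0884 0.0961 0.1014]
  0.04 25 b [-0.0157 -0.0094] z [0.0882 0.0918 0.0984]
  0.06 25 b [-0.0163 -0.0105] z [0.0882 0.095  0.1003]
  0.08 14 b [-0.0164 -0.0076] z [0.0888 0.0947 0.1033]
17.15 [ 0.73872924 -0.43681845  0.26043894] [ 1.10465924  1.16471718 -0.22645182] [-0.034 -0.03  -0.014  0.038 -0.005 -0.017 -0.007]
```

View pics/c10.png

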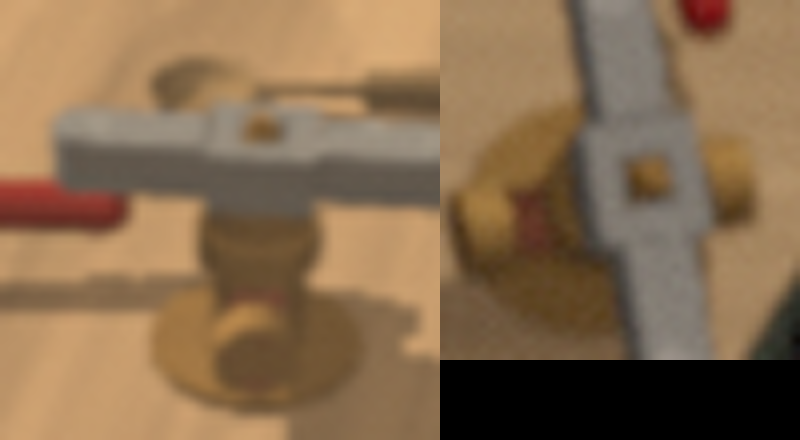

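Both views show the handle level on the valve's seat with the stem through its hole (top crop (652,180), side crop (262,128)), and the gripper well clear. I'll hand it in.

```bash
python3 -c "
from workcell import bot
print(bot.job_done())"
```

```text
the job is handed in; nothing more can be done
None
```

The steel handle is on the valve's square stem, level and seated. I handed the job in at about 17 s of the 54 s allowed.

- **Tipping:** I pressed the end over the well with the shut fingers. The other end tipped up and stayed propped at about 35° by itself once I backed away.
- **Fitting:** I gripped the raised arm across its width, lifted it out, levelled it and turned it over the valve. One camera-measured shift of about 3 mm lined the hole up with the stem, and it went down with no contact force until it met the seat.
- **Last checks:** The handle's top surface reads about 105 mm all along its length; 106 mm is fully home. It is centred within about 2 mm of the stem, which shows through the hole in both views. The gripper is well clear and at rest.
- **Disagreement:** When I first lined the hole up over the stem, the two cameras differed by 2–4 mm on its position. The fit absorbed that.
- **Not re-measured:** I did not check the dish and jar positions at the end. Both pictures that included the dish during the tipping and the grasp showed it in place. The gripper never came near the jar, and I saw no unexpected contact forces.

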